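# Put the microscope accessories away in their matching holders

## Robot

A 6-joint arm with a two-finger parallel gripper is mounted at the origin on a cart in front of the work surface, level with it; the furniture and walls round the work are solid. World frame = base frame: x ahead of the robot, y to its left, z up, the work surface at z = 0. Lengths are in mm, angles in rad, forces in N, time in s.
With the tool pointing down it reaches from about 350 to 975 mm from the base axis. Payload 7.1 kg.
Tool frame: the origin (TCP) lies midway between the tips of the shut fingers; the grasp point (between the pads) lies 19 mm behind it; z points along the fingers, y is the line along which they close (so a half turn about z gives the same grasp; the last joint's range is limited). The gripper opens to 88 mm and grips with 3 to 60 N. Pads are 20 mm wide; open, the fingers measure 115 mm over their backs; the gripper's body (75 mm by 178 mm) begins 61 mm behind the grasp point.
Start: joints at [1.217, 0.423, 1.63, -0, 1.089, -0.019], TCP at [205.331, 590.292, 222.675] pointing down, gripper open.
Joint ranges: [-3, 3], [-0.9, 2.11], [0.09, 2.58], [-1.31, 4.45], [0.11, 2.69], [-2.54, 2.54]. Speed limits (rad/s): [2.39, 2.39, 3.01, 3.14, 3.14, 3.14].

## Interface

Orientations are given as a rotation vector (axis times angle).
In Python, from workcell import ctrl gives the robot as it stands.
- The arm moves only by the shell command python3 -m inch 'ROWS' [OPENING]. ROWS is JSON, a list of rows, each an object with "xyz": the shift along the tool's x, y, z in mm, a list of three; "rot": the turn, a rotation vector about the tool's x, y, z in rad, a list of three. In form: [{"xyz": [dx, dy, dz], "rot": [ax, ay, az]}, ...]. A call has 1 to 12 rows; each row is the pose to reach, as a shift and turn from the pose commanded when the call began, along the tool's axes at that moment; what a row does not reach only later rows make up. A row lasts 1/12 s, in which the tool goes at most 41.7 mm and 7.16 degrees, less where a joint would pass 70% of its speed; a pose out of reach is approached as far as the arm can. A call with a gripper value outside its range is refused whole. OPENING is the closure in counts, from 0 (fully open) to 255 (shut), set as the call begins (- or left out, the last holds). The fingers move at their own pace and stop on an object; the grip force is fixed at half the most. Time passes only in rows, so rows that repeat a pose let the fingers close. It gives the time, the measured TCP pose, the force, the opening and the grip force at its end, in the units of the state.
- ctrl.get_obs(): the state, without advancing time (a new reading comes with each control period).
- ctrl.get_image(name): name is "scene" or "top" or "wrist"; returns the picture (400x640x3 uint8, red, green, blue); there is no depth.
- ctrl.camera_model(name): a dict with "fx", "fy", "cx", "cy" (pixels), "position" and "attitude" of the camera in the world. Camera axes: x right, y up, looking along -z (the intrinsics and any distortion apply to the point x, -y, -z); pixel columns grow to the right and rows downward; lengths in mm; the calibration is good to about 2 mm. A picture is of the moment at which its call begins: read the wrist's pose just before it. camera_model takes no time and is no camera call; for the wrist camera it gives the pose at the moment of the call.
- ctrl.close_job(): hands the job in; it is judged then, once.
The state is a dict: "t": time; "qpos": joint angles; "qvel": joint speeds; "joint_torque": joint torques, N m; "ee_pos": TCP position; "orientation": TCP orientation; "ft_force": force on the tool from outside, world axes, zero at the start; "moment": the same for the moment, N m; "width": finger opening in mm; "grasp_force": force on a finger pad.
Only numpy, scipy, OpenCV 4.12 (cv2) and the standard library are available. Lean on these libraries where they do the work, as an engineer would, in place of code of your own. Each camera call takes 0.05 s, during which the arm holds its last target. There are 200 camera calls.

## Task

Put the microscope accessories away: stand the bare spare objective upright in the small round holder and the black-capped objective can upright in the large round one. Pack the rectangular nest in layers, long sides along its long sides: first the flat blue-topped capillary case flat on its floor, then the grey divider plate flat on the case with its raised ends up, then the green slide box flat on the divider between the raised ends. Leave the timer and the covered dish where they are, and let go of everything.

Things in the scene. Friction and masses are not known exactly. Their poses are not given: they have to be found in the camera images.
- capillaries_mid (a point): Flat rectangular case of glass capillaries, black base and blue top, 48 x 110 x 18 mm, 60 to 105 g. Point: its centre, 9 mm above its underside. x across the 48 mm width (grasp across it), y along the 110 mm length, z up. Loose.
- divider_mid (a point): Plain grey plastic divider plate, 58 x 112 mm, 10 mm thick, with a lip 6 mm wide and 5 mm high on top of each 58 mm end; 100 mm clear between the lips. Point: centre of the plate, 5 mm above its underside. x across the 58 mm width (grasp across it, at mid-length), y along the length, z up. Loose; lies with its lips up.
- slides_mid (a point): Green rectangular slide box, 39 x 84 x 22 mm. Point: its centre, 11 mm above its underside. x across the 39 mm width (grasp across it), y along the 84 mm length, z up. Loose.
- objective_mid (a point): Bare spare microscope objective, white with a blue and a black ring, a round barrel 32 mm in diameter and 53 mm tall, narrower at both ends, standing upright. Point: its centre on its axis, 26.5 mm above its underside. z up. Loose.
- can_mid (a point): Round screw-top objective can, white body up to 43 mm in diameter (grip there or at the cap) with a wider black cap of 47 mm diameter on its top 17 mm, 62 mm tall, standing upright. Point: its centre on its axis, 31 mm above its underside. z up. Loose.
- nest_floor (a point): Rectangular dark steel nest, fixed: base plate 4 mm thick, an upright angle at each corner; outside 80 x 134 mm, 36 mm high; inside 72 (x) by 126 mm (y). Each long side is open over its middle 82 mm for fingers. Point: centre of its floor, 4 mm above the table. x across, y along, z up. Packed: case centre 9, divider point 23, slide box centre 39 mm above this point.
- holder_small_floor (a point): Small round holder, a grey plastic saucer 56 mm in outer diameter with a low rim, 48 mm inner diameter, fixed to the table. Rim 9 mm above the table. Point: the centre of its inner floor, 5 mm above the table. For the bare objective.
- holder_large_floor (a point): Large round holder, the same form: 80 mm outer and 72 mm inner diameter, rim 9 mm above the table, fixed. Point: the centre of its inner floor, 5 mm above the table. For the objective can.
- timer_mid (a point): Bystander: white timer with buttons, 58 x 62 x 17 mm, lying flat. Point: its centre. Loose; must stay where it is.
- dish_mid (a point): Bystander: round covered culture dish, pink inside, 60 mm in diameter, 14 mm high. Point: its centre. Loose; must stay where it is.
Not all that is in view belongs to the job. What is shaped like the part that bears holder_small_floor but red is not meant.

How it is judged (in metres and radians):
On the way, in this order (a step that is already met when the one before it is completed fails the run):
1. the capillary case lies flat on the floor of the nest (horizontal distance between capillaries_mid and nest_floor below 0.017 m and height (world z) of capillaries_mid below 0.018 m and angle between the y axis of capillaries_mid and the y axis of nest_floor, either way round below 0.3 rad), for 0.2 s.
2. the divider plate lies flat on the capillary case in the nest (all of step 1 and horizontal distance between divider_mid and nest_floor below 0.014 m and height (world z) of divider_mid between 0.022 and 0.032 m and angle between divider_mid's own z axis and vertical below 0.12 rad and angle between the y axis of divider_mid and the y axis of nest_floor, either way round below 0.3 rad), for 0.2 s.
3. the slide box lies flat on the divider plate (all of step 2 and horizontal distance between slides_mid and divider_mid below 0.015 m and height (world z) of slides_mid between 0.037 and 0.049 m and angle between slides_mid's own z axis and vertical below 0.12 rad and angle between the y axis of slides_mid and the y axis of divider_mid, either way round below 0.3 rad), for 0.2 s.
At the end, for the whole second after the job is handed in: In the nest: capillary case flat on its floor (within 17 mm of centre), divider flat on it (14 mm), slide box flat on the divider (15 mm of its centre), each within 0.3 rad lengthwise; objective upright in the small holder (15 mm), can upright in the large one (16 mm); all released (all of step 3 and horizontal distance between objective_mid and holder_small_floor below 0.015 m and height (world z) of objective_mid below 0.037 m and angle between each of objective_mid, can_mid's own z axis and vertical below 0.12 rad and horizontal distance between can_mid and holder_large_floor below 0.016 m and height (world z) of can_mid below 0.041 m); the robot touches nothing.
It fails at once if the timer or the covered dish is moved by more than 30 mm (distance of any of timer_mid, dish_mid from where it was at the start of the episode above 0.03 m).
It also fails if it takes over 125 s, if anything falls off the work surface, if the arm or the gripper's body presses on something with over 40 N, if the wrist force passes 120 N, or if a joint passes its speed limit or range.

## Working session

There is one attempt and no reset: what is moved stays moved. The work goes in short steps, Python scripts to look and compute and a shell command to move; the robot and the scene stay as the last step left them, time stands still between calls to the robot, and variables do not carry over. Pictures are saved under pics/ and viewed, at most 15 in all, crops included, and the job is handed in when it is done.

```bash
ls; mkdir -p pics; python3 - <<'E'
from workcell import ctrl
import cv2
o=ctrl.get_obs();print(o['t'],o['ee_pos'],o['orientation'],o['width'])
for n in ("top","scene"):
    m=ctrl.camera_model(n);print(n,m)
    cv2.imwrite(f"pics/{n}0.png",ctrl.get_image(n)[:,:,::-1])
print(ctrl.camera_model("wrist"))
E
```

```text
pics
0.0 [205.12705725 589.75261073 221.88089539] [-5.23352983e-01 -3.09738583e+00  2.48726636e-03] 87.62235371069463
top {'fx': 384.16503100472306, 'fy': 384.16503100472306, 'cx': 316.50057456676086, 'cy': 202.7401490019651, 'position': array([417.45834357, -15.16788135, 995.71686526]), 'attitude': array([ 0.09436737, -0.09183374, -1.54776511])}
scene {'fx': 451.1007586691578, 'fy': 451.1007586691578, 'cx': 320.1390143210732, 'cy': 200.6180651564042, 'position': array([ 803.35635683,  611.07743095, 1179.26207463]), 'attitude': array([0.16024662, 0.74424711, 2.63805875])}
{'fx': 301.78034500310105, 'fy': 301.78034500310105, 'cx': 318.6105378606401, 'cy': 207.43672370907365, 'position': array([134.57701847, 614.4134516 , 384.59289477]), 'attitude': array([-0.2437239 , -0.1706559 ,  1.22749868])}
```

View pics/top0.png

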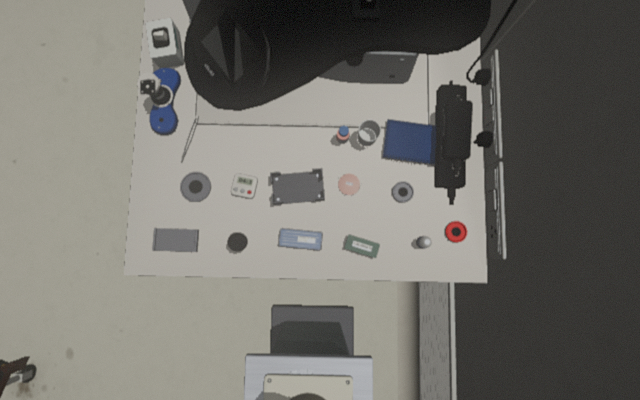

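View pics/scene0.png

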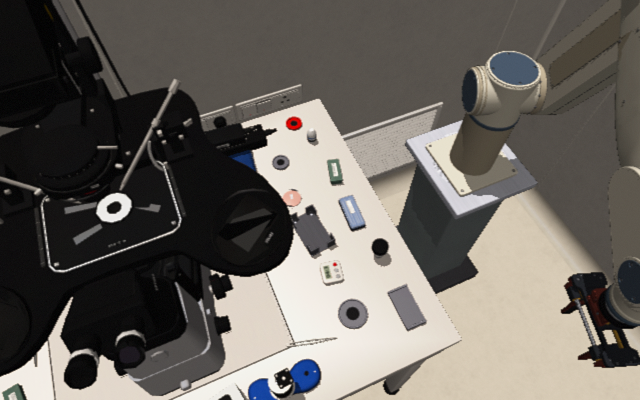

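The top view shows, left to right: the divider at (176,240), can (237,242), case (300,239), slide box (361,246) and objective (423,242). The large holder is at (196,187), timer (244,186), nest (297,187), dish (349,184), small holder (402,191) and the red decoy at (456,232). I'll enlarge it.

```bash
cat > h.py <<'E'
import numpy as np, cv2
from scipy.spatial.transform import Rotation as R
from workcell import ctrl
def ray(m,u,v):
    d=np.array([(u-m['cx'])/m['fx'],-(v-m['cy'])/m['fy'],-1.]);return R.from_rotvec(m['attitude']).apply(d)
def pt(m,u,v,z):
    d=ray(m,u,v);p=np.array(m['position']);return p+d*(z-p[2])/d[2]
def proj(m,p):
    c=R.from_rotvec(m['attitude']).inv().apply(np.array(p)-m['position']);return m['cx']+m['fx']*c[0]/-c[2], m['cy']-m['fy']*c[1]/-c[2]
def snap(n,f,box=None,s=1):
    m=ctrl.camera_model(n);im=ctrl.get_image(n)[:,:,::-1]
    if box: im=im[box[1]:box[3],box[0]:box[2]]
    cv2.imwrite('pics/'+f,cv2.resize(im,None,fx=s,fy=s,interpolation=cv2.INTER_CUBIC));return m
def go(x,y,z,yaw):
    "tool-frame shift & turn from present pose to TCP xyz, tool down, finger line (tool y) at world angle yaw"
    o=ctrl.get_obs();A=R.from_rotvec(o['orientation']);best=None
    for k in (0,np.pi):
        a=yaw+k; Y=np.array([np.cos(a),np.sin(a),0]);Z=np.array([0,0,-1.]);X=np.cross(Y,Z)
        r=(A.inv()*R.from_matrix(np.c_[X,Y,Z])).as_rotvec()
        if best is None or np.linalg.norm(r)<np.linalg.norm(best): best=r
    d=A.inv().apply(np.array([x,y,z])-o['ee_pos'])
    print('xyz',d.round(1),'rot',best.round(3),'rows>=',np.ceil(max(np.linalg.norm(d)/41.7,np.degrees(np.linalg.norm(best))/7.16)),'q',o['qpos'].round(2))
E
python3 - <<'E'
from h import *
im=cv2.imread('pics/top0.png')
cv2.imwrite('pics/a.png',cv2.resize(im[160:280,140:310],None,fx=4.5,fy=4.5,interpolation=cv2.INTER_CUBIC))
cv2.imwrite('pics/b.png',cv2.resize(im[160:280,300:470],None,fx=4.5,fy=4.5,interpolation=cv2.INTER_CUBIC))
E
```

```text
(no output)
```

View pics/a.png

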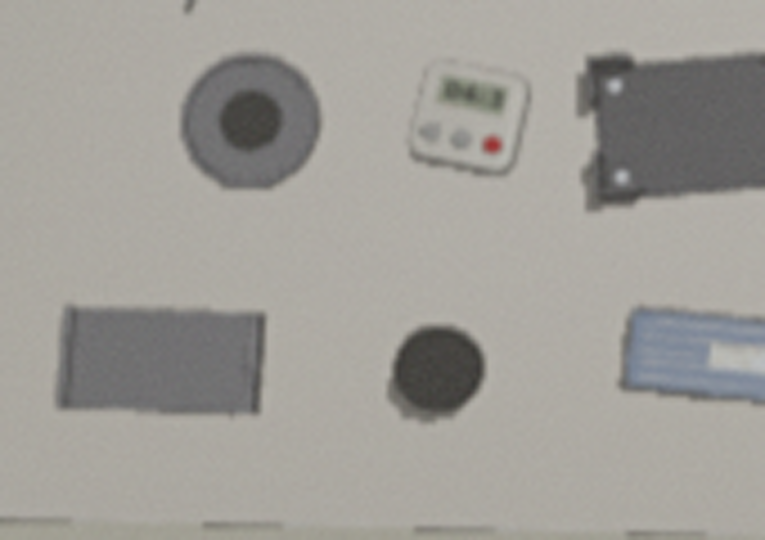

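View pics/b.png

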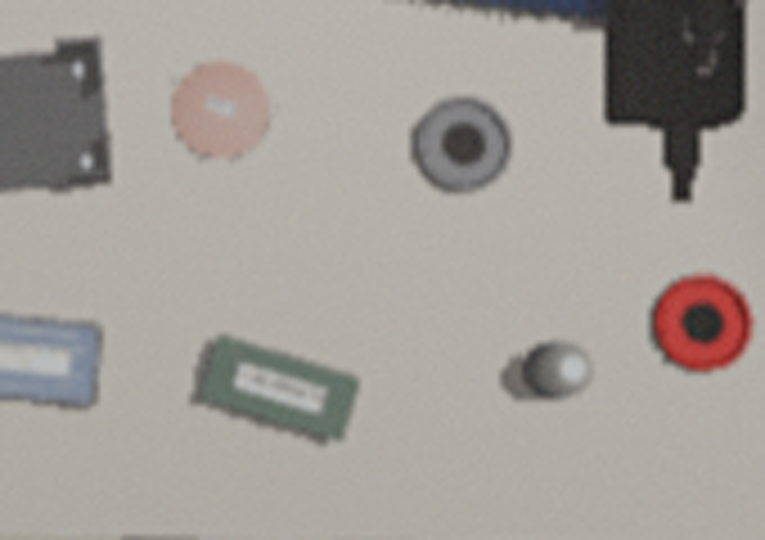

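The enlarged crops give clear corners for the divider, case, slide box and nest floor screws, and centres for the round items. Converting to world positions and checking them against the given sizes.

```bash
python3 - <<'E'
from h import *
m=ctrl.camera_model('top')
A=lambda u,v:(140+(u+.5)/4.5-.5,160+(v+.5)/4.5-.5)
B=lambda u,v:(300+(u+.5)/4.5-.5,160+(v+.5)/4.5-.5)
def rect(n,c,z):
    p=np.array([pt(m,*q,z)[:2] for q in c]);c=p.mean(0)
    l=(p[1]+p[2]-p[0]-p[3])/2;w=(p[0]+p[1]-p[2]-p[3])/2
    print(n,c.round(1),'L',np.linalg.norm(l).round(1),'W',np.linalg.norm(w).round(1),'ang long',np.arctan2(l[1],l[0]).round(3),'reach',np.linalg.norm(c).round())
rect('div',[A(68,307),A(265,314),A(260,412),A(60,408)],14)
rect('case',[A(640,310),B(100,322),B(95,403),A(628,387)],18)
rect('slides',[B(219,338),B(358,378),B(340,438),B(203,395)],22)
rect('nestscrews',[A(615,86),B(79,70),B(87,161),A(622,177)],4)
for n,q,z in [('can',A(439,369),62),('obj',B(570,369),53),('objbase',B(522,383),0),('hs',B(462,145),7),('hl',A(251,121),7),('timer',A(469,116),17),('dish',B(221,110),14),('red',B(702,323),7)]: 
    p=pt(m,*q,z);print(n,p.round(1))
E
```

```text
div [432.7 343.4] L 112.4 W 56.0 ang long -1.577 reach 552.0
case [441.9  25.3] L 103.7 W 44.6 ang long -1.625 reach 443.0
slides [ 427.3 -128.8] L 80.3 W 34.0 ang long -1.841 reach 446.0
nestscrews [576.2  38. ] L 107.5 W 53.7 ang long -1.462 reach 577.0
can [430.3 177.4  62. ]
obj [ 440.1 -282.4   53. ]
objbase [ 432.8 -269.9    0. ]
hs [ 568.8 -234.7    7. ]
hl [571.5 304.1   7. ]
timer [575.5 176.   17. ]
dish [585.2 -94.7  14. ]
red [ 469.  -371.1    7. ]
```

```bash
python3 - <<'E'
from h import *
m=ctrl.camera_model('top')
for z in (200,300,400):print(pt(m,240,108,z).round())
go(442,25,200,-0.054)
E
```

```text
[714. 156. 200.]
[677. 134. 300.]
[640. 113. 400.]
xyz [-409.3 -455.6   22.6] rot [-1.00e-03  1.00e-03  1.29e+00] rows>= 15.0 q [ 1.22  0.42  1.63  0.    1.09 -0.02]
```

```bash
python3 -m inch '[{"xyz":[-209,-225,11],"rot":[0,0,0.64]},{"xyz":[-209,-225,11],"rot":[0,0,0.64]},{"xyz":[-209,-225,11],"rot":[0,0,0.64]},{"xyz":[-209,-225,11],"rot":[0,0,0.64]},{"xyz":[-209,-225,11],"rot":[0,0,0.64]},{"xyz":[-209,-225,11],"rot":[0,0,0.64]},{"xyz":[-409,-456,22],"rot":[0,0,1.29]},{"xyz":[-409,-456,22],"rot":[0,0,1.29]},{"xyz":[-409,-456,22],"rot":[0,0,1.29]},{"xyz":[-409,-456,22],"rot":[0,0,1.29]},{"xyz":[-409,-456,22],"rot":[0,0,1.29]},{"xyz":[-409,-456,22],"rot":[0,0,1.29]}]' 0
python3 - <<'E'
from h import *
go(442,25,200,-0.054)
E
```

```text
t: 1.1
ee_pos: [399.6, 128.0, 204.7]
orientation: [2.287, 2.153, 0.0]
ft_force: [0.4, -0.0, 0.6]
width: 87.9
grasp_force: 0.0
xyz [-100.2   48.5    4.7] rot [ 0.    -0.    -0.006] rows>= 3.0 q [0.28 0.14 2.08 0.   0.92 0.34]
```

```bash
python3 -m inch '[{"xyz":[-100,48,5],"rot":[0,0,0]},{"xyz":[-100,48,5],"rot":[0,0,0]},{"xyz":[-100,48,5],"rot":[0,0,0]},{"xyz":[-100,48,5],"rot":[0,0,0]},{"xyz":[-100,48,5],"rot":[0,0,0]}]'
python3 - <<'E'
from h import *
m=snap('wrist','w1.png');print(m);go(442,25,200,-0.054)
E
```

```text
t: 1.52
ee_pos: [442.0, 26.2, 199.4]
orientation: [-2.284, -2.156, 0.001]
ft_force: [-0.1, -0.1, 0.1]
width: 87.9
grasp_force: 0.0
{'fx': 301.78034500310105, 'fy': 301.78034500310105, 'cx': 318.6105378606401, 'cy': 207.43672370907365, 'position': array([447.29303176, 101.25644993, 362.03845418]), 'attitude': array([-0.27996007,  0.00970045, -0.05725466])}
xyz [-2.2  0.6 -0.6] rot [-0.001 -0.    -0.002] rows>= 1.0 q [0.03 0.19 2.04 0.   0.92 0.09]
```

View pics/w1.png

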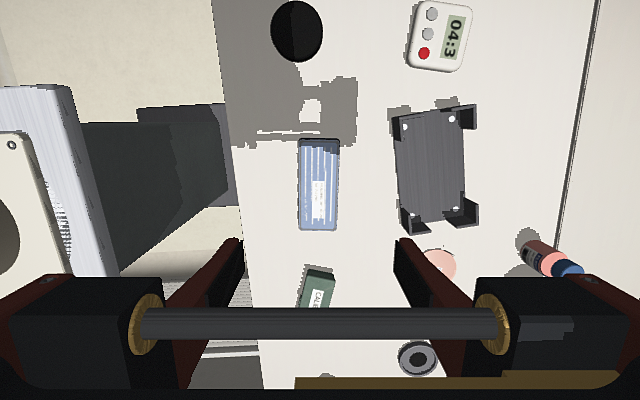

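The wrist view shows the case's blue top at (299–339, 148–231) and the four nest floor screws near (404,127), (452,119), (459,205) and (412,213).

```bash
python3 - <<'E'
from h import *
m=ctrl.camera_model('wrist')
def rect(n,c,z):
    p=np.array([pt(m,*q,z)[:2] for q in c]);print(p.round(1).tolist());c=p.mean(0)
    l=(p[0]+p[1]-p[2]-p[3])/2;w=(p[1]+p[2]-p[0]-p[3])/2
    print(n,c.round(1),'L',np.linalg.norm(l).round(1),'W',np.linalg.norm(w).round(1),'ang long',np.arctan2(l[1],l[0]).round(3))
rect('case',[(299.5,148),(339,147.5),(337,230.5),(297.5,229.5)],18)
rect('nest',[(404,127),(452,119),(459,205),(412,213)],4)
E
```

```text
[[423.0, 74.0], [467.3, 72.1], [461.2, -26.8], [413.5, -22.9]]
case [441.3  24.1] L 98.2 W 46.1 ang long 1.491
[[543.4, 89.8], [597.7, 95.5], [613.0, -7.0], [555.6, -14.2]]
nest [577.4  41. ] L 104.2 W 56.2 ang long 1.703
```

```bash
python3 - <<'E'
from h import *
go(441.5,25,5,-0.065)
E
python3 -m inch '[{"xyz":[-1,-0.5,150],"rot":[0,0,0.01]},{"xyz":[-1,-0.5,150],"rot":[0,0,0.01]},{"xyz":[-1,-0.5,150],"rot":[0,0,0.01]},{"xyz":[-1,-0.5,150],"rot":[0,0,0.01]},{"xyz":[-1,-0.5,194],"rot":[0,0,0.01]},{"xyz":[-1,-0.5,194],"rot":[0,0,0.01]},{"xyz":[-1,-0.5,194],"rot":[0,0,0.01]},{"xyz":[-1,-0.5,194],"rot":[0,0,0.01]}]' 0
python3 - <<'E'
from h import *
go(441.5,25,5,-0.065)
E
```

```text
xyz [ -2.2   0.3 194.4] rot [-0.001 -0.     0.009] rows>= 5.0 q [0.03 0.19 2.04 0.   0.92 0.09]
t: 2.23
ee_pos: [440.3, 27.7, 5.1]
orientation: [-2.288, -2.15, 0.003]
ft_force: [-0.6, 0.3, -0.0]
width: 87.7
grasp_force: 0.0
xyz [-2.6  1.3  0.1] rot [-0.003  0.     0.003] rows>= 1.0 q [0.04 0.57 2.13 0.   0.44 0.1 ]
```

```bash
python3 -m inch '[{"xyz":[-2,1,0.5],"rot":[0,0,0]},{"xyz":[-2,1,0.5],"rot":[0,0,0]},{"xyz":[-2,1,0.5],"rot":[0,0,0]},{"xyz":[-2,1,0.5],"rot":[0,0,0]},{"xyz":[-2,1,0.5],"rot":[0,0,0]},{"xyz":[-2,1,0.5],"rot":[0,0,0]},{"xyz":[-2,1,0.5],"rot":[0,0,0]},{"xyz":[-2,1,0.5],"rot":[0,0,0]},{"xyz":[-2,1,0.5],"rot":[0,0,0]},{"xyz":[-2,1,0.5],"rot":[0,0,0]},{"xyz":[-2,1,0.5],"rot":[0,0,0]},{"xyz":[-2,1,0.5],"rot":[0,0,0]}]' 255
python3 -m inch '[{"xyz":[0,0,-40],"rot":[0,0,0]},{"xyz":[0,0,-80],"rot":[0,0,0]},{"xyz":[0,0,-80],"rot":[0,0,0]},{"xyz":[0,0,-80],"rot":[0,0,0]}]'
python3 - <<'E'
from h import *
go(577,39,80,0.115)
E
```

```text
t: 3.23
ee_pos: [442.3, 24.4, 5.5]
orientation: [2.292, 2.149, 0.0]
ft_force: [-1.0, 0.2, 6.0]
width: 47.7
grasp_force: 30.0
t: 3.57
ee_pos: [443.9, 24.4, 86.9]
orientation: [2.289, 2.147, 0.006]
ft_force: [-0.7, -1.0, -1.1]
width: 47.6
grasp_force: 30.0
xyz [ 23.1 131.8   7.5] rot [ 0.005 -0.    -0.179] rows>= 4.0 q [ 0.03  0.39  2.11 -0.    0.63  0.09]
```

```bash
python3 -m inch '[{"xyz":[23,132,5],"rot":[0,0,-0.18]},{"xyz":[23,132,5],"rot":[0,0,-0.18]},{"xyz":[23,132,5],"rot":[0,0,-0.18]},{"xyz":[23,132,5],"rot":[0,0,-0.18]},{"xyz":[23,132,5],"rot":[0,0,-0.18]},{"xyz":[23,132,5],"rot":[0,0,-0.18]},{"xyz":[23,132,5],"rot":[0,0,-0.18]}]'
python3 - <<'E'
from h import *
m=snap('wrist','w2.png');go(577,39,10,0.115)
E
```

```text
t: 4.15
ee_pos: [572.8, 38.8, 78.8]
orientation: [-2.087, -2.344, 0.004]
ft_force: [-0.2, -0.2, -0.4]
width: 47.7
grasp_force: 30.0
xyz [-0.2  4.2 69.2] rot [-0.003 -0.     0.001] rows>= 2.0 q [ 0.05  0.55  1.82 -0.    0.77 -0.07]
```

View pics/w2.png

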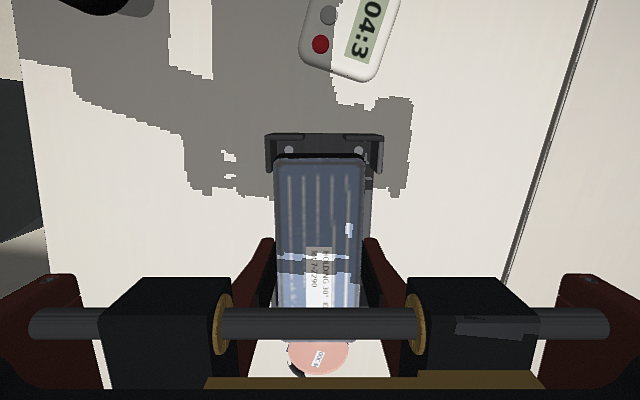

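The case is held aligned over the nest. Its far top edge is at about (276–363, 160) and the nest's end-wall top edge at (266–383, 134). Checking the offset along the length.

```bash
python3 - <<'E'
from h import *
m=ctrl.camera_model('wrist')
u=np.array([-np.sin(.115),np.cos(.115)])
o=ctrl.get_obs();c=(pt(m,276,160,91.5)+pt(m,363,160,91.5))/2;n=(pt(m,266,134,36)+pt(m,383,134,36))/2
print(pt(m,276,160,91.5),pt(m,363,160,91.5))
print('case centre',c[:2]-55*u,'nest centre',n[:2]-67*u,o['ee_pos'])
E
```

```text
[546.1078527   92.32156409  91.5       ] [588.95971491  97.31744258  91.5       ]
case centre [573.84485167  40.1827902 ] nest centre [577.23000523  38.82137282] [573.0110419   38.74755418  79.20764183]
```

```bash
python3 -m inch '[{"xyz":[1,4,20],"rot":[0,0,0]},{"xyz":[1,4,50],"rot":[0,0,0]},{"xyz":[1,4,60],"rot":[0,0,0]},{"xyz":[1,4,65],"rot":[0,0,0]},{"xyz":[1,4,68.5],"rot":[0,0,0]},{"xyz":[1,4,69.5],"rot":[0,0,0]},{"xyz":[1,4,69.5],"rot":[0,0,0]},{"xyz":[1,4,69.5],"rot":[0,0,0]},{"xyz":[1,4,69.5],"rot":[0,0,0]}]'
python3 - <<'E'
from h import *
go(577,39,9.5,0.115)
E
```

```text
t: 4.95
ee_pos: [580.0, 40.4, 11.7]
orientation: [2.088, 2.346, 0.002]
ft_force: [0.1, 0.7, -1.1]
width: 47.4
grasp_force: 30.0
xyz [-1.1 -3.1  2.2] rot [0.001 0.    0.001] rows>= 1.0 q [ 0.05  0.67  1.82 -0.    0.65 -0.07]
```

```bash
python3 -m inch '[{"xyz":[0,-1.5,1],"rot":[0,0,0]},{"xyz":[0,-1.5,2],"rot":[0,0,0]},{"xyz":[0,-1.5,2.5],"rot":[0,0,0]},{"xyz":[0,-1.5,2.5],"rot":[0,0,0]}]'

```

```text
t: 5.28
ee_pos: [578.0, 40.2, 9.5]
orientation: [2.089, 2.346, 0.0]
ft_force: [-3.3, -0.6, 12.7]
width: 47.7
grasp_force: 30.0
```

Contact with the nest floor (12.7 N); release and rise.

```bash
python3 -m inch '[{"xyz":[0,0,-1],"rot":[0,0,0]},{"xyz":[0,0,-1],"rot":[0,0,0]},{"xyz":[0,0,-1],"rot":[0,0,0]},{"xyz":[0,0,-1],"rot":[0,0,0]},{"xyz":[0,0,-1],"rot":[0,0,0]},{"xyz":[0,0,-1],"rot":[0,0,0]},{"xyz":[0,0,-40],"rot":[0,0,0]},{"xyz":[0,0,-80],"rot":[0,0,0]},{"xyz":[0,0,-120],"rot":[0,0,0]},{"xyz":[0,0,-160],"rot":[0,0,0]},{"xyz":[0,0,-190],"rot":[0,0,0]},{"xyz":[0,0,-190],"rot":[0,0,0]}]' 0
python3 - <<'E'
from h import *
go(433,343,200,-0.006)
E
```

```text
t: 6.28
ee_pos: [581.7, 40.5, 205.0]
orientation: [2.084, 2.341, 0.012]
ft_force: [0.5, -0.3, -0.2]
width: 88.0
grasp_force: 0.0
xyz [ 317.7 -112.7    3.5] rot [0.011 0.    0.122] rows>= 9.0 q [ 0.05  0.38  1.75  0.    1.01 -0.07]
```

```bash
python3 -m inch '[{"xyz":[318,-113,3],"rot":[0,0,0.12]},{"xyz":[318,-113,3],"rot":[0,0,0.12]},{"xyz":[318,-113,3],"rot":[0,0,0.12]},{"xyz":[318,-113,3],"rot":[0,0,0.12]},{"xyz":[318,-113,3],"rot":[0,0,0.12]},{"xyz":[318,-113,3],"rot":[0,0,0.12]},{"xyz":[318,-113,3],"rot":[0,0,0.12]},{"xyz":[318,-113,3],"rot":[0,0,0.12]},{"xyz":[318,-113,3],"rot":[0,0,0.12]},{"xyz":[318,-113,3],"rot":[0,0,0.12]},{"xyz":[318,-113,3],"rot":[0,0,0.12]},{"xyz":[318,-113,3],"rot":[0,0,0.12]}]'
python3 - <<'E'
from h import *
m=snap('wrist','w3.png');print(m['position'],m['attitude']);snap('top','t3.png',(130,100,470,280),2.3);go(433,343,200,-0.006)
E
```

```text
t: 7.28
ee_pos: [429.2, 341.8, 194.8]
orientation: [2.227, 2.216, -0.002]
ft_force: [0.2, -0.2, -0.3]
width: 87.7
grasp_force: 0.0
[430.42161405 417.06138198 357.30583184] [-0.28095283  0.0021473  -0.00502093]
xyz [ 1.4  3.5 -5. ] rot [-0.  0. -0.] rows>= 1.0 q [ 0.65  0.35  1.82 -0.    0.97  0.66]
```

View pics/w3.png

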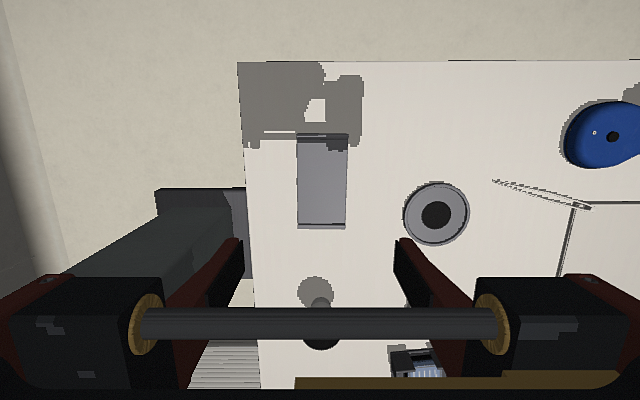

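The divider spans corners (297,134), (348,134), (344,228) and (297,228), with the large holder's rim centred near (436,214).

```bash
python3 - <<'E'
from h import *
m=ctrl.camera_model('wrist')
for q,z in [((297,135),12),((348,135),12),((345,228),15),((297,228),15),((436,213.5),7)]: print(pt(m,*q,z).round(1))
go(433,343,5,-0.01)
E
```

```text
[406.2 401.4  12. ]
[463.1 401.1  12. ]
[461.4 292.1  15. ]
[403.6 292.5  15. ]
[572.4 307.3   7. ]
xyz [  1.5   3.5 190. ] rot [-0.     0.     0.004] rows>= 5.0 q [ 0.65  0.35  1.82 -0.    0.97  0.66]
```

```bash
python3 -m inch '[{"xyz":[3.5,4.5,40],"rot":[0,0,0.006]},{"xyz":[3.5,4.5,80],"rot":[0,0,0.006]},{"xyz":[3.5,4.5,120],"rot":[0,0,0.006]},{"xyz":[3.5,4.5,150],"rot":[0,0,0.006]},{"xyz":[3.5,4.5,175],"rot":[0,0,0.006]},{"xyz":[3.5,4.5,190],"rot":[0,0,0.006]},{"xyz":[3.5,4.5,190],"rot":[0,0,0.006]},{"xyz":[3.5,4.5,190],"rot":[0,0,0.006]},{"xyz":[3.5,4.5,190],"rot":[0,0,0.006]}]'
python3 -m inch '[{"xyz":[0,0,0],"rot":[0,0,0]},{"xyz":[0,0,0],"rot":[0,0,0]},{"xyz":[0,0,0],"rot":[0,0,0]},{"xyz":[0,0,0],"rot":[0,0,0]},{"xyz":[0,0,0],"rot":[0,0,0]},{"xyz":[0,0,0],"rot":[0,0,0]},{"xyz":[0,0,0],"rot":[0,0,0]},{"xyz":[0,0,0],"rot":[0,0,0]},{"xyz":[0,0,0],"rot":[0,0,0]},{"xyz":[0,0,0],"rot":[0,0,0]}]' 255
python3 -m inch '[{"xyz":[0,0,-40],"rot":[0,0,0]},{"xyz":[0,0,-80],"rot":[0,0,0]},{"xyz":[0,0,-110],"rot":[0,0,0]},{"xyz":[0,0,-110],"rot":[0,0,0]},{"xyz":[0,0,-110],"rot":[0,0,0]},{"xyz":[0,0,-110],"rot":[0,0,0]}]'
python3 - <<'E'
from h import *
go(577,39,115,0.115)
E
```

```text
t: 8.13
ee_pos: [434.3, 346.3, 6.2]
orientation: [2.234, 2.209, 0.002]
ft_force: [-0.2, 0.3, -0.1]
width: 87.7
grasp_force: 0.0
t: 8.97
ee_pos: [433.5, 346.7, 5.7]
orientation: [2.232, 2.21, 0.001]
ft_force: [-0.6, -0.5, 5.5]
width: 57.3
grasp_force: 30.0
t: 9.47
ee_pos: [432.8, 346.1, 114.6]
orientation: [-2.232, -2.21, 0.001]
ft_force: [-0.3, -0.0, -2.5]
width: 57.6
grasp_force: 30.0
xyz [-3.057e+02  1.472e+02 -3.000e-01] rot [-0.001  0.001 -0.125] rows>= 9.0 q [ 0.65  0.47  1.86 -0.    0.81  0.66]
```

View pics/t3.png

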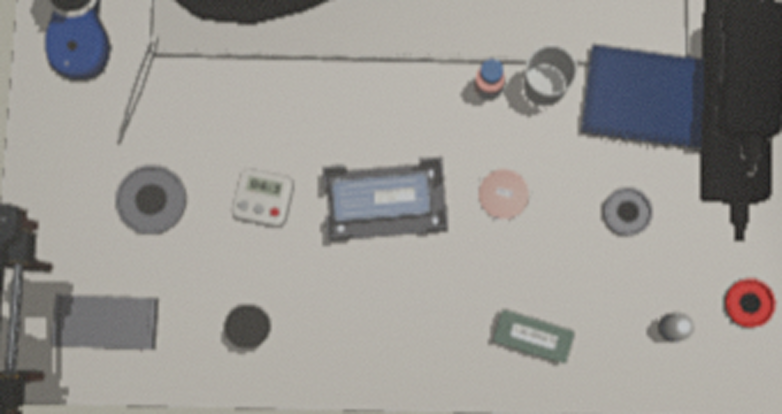

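The top picture shows the case lying flat in the nest, at crop pixels (328–437, 170–227). It's slightly toward +x, so I'll measure it and then carry the divider over.

```bash
python3 -m inch '[{"xyz":[-306,145,0],"rot":[0,0,-0.125]},{"xyz":[-306,145,0],"rot":[0,0,-0.125]},{"xyz":[-306,145,0],"rot":[0,0,-0.125]},{"xyz":[-306,145,0],"rot":[0,0,-0.125]},{"xyz":[-306,145,0],"rot":[0,0,-0.125]},{"xyz":[-306,145,0],"rot":[0,0,-0.125]},{"xyz":[-306,145,0],"rot":[0,0,-0.125]},{"xyz":[-306,145,0],"rot":[0,0,-0.125]},{"xyz":[-306,145,0],"rot":[0,0,-0.125]},{"xyz":[-306,145,0],"rot":[0,0,-0.125]},{"xyz":[-306,145,0],"rot":[0,0,-0.125]},{"xyz":[-306,145,0],"rot":[0,0,-0.125]}]'
python3 - <<'E'
from h import *
m=ctrl.camera_model('top')
p=np.array([pt(m,130+(u+.5)/2.3-.5,100+(v+.5)/2.3-.5,22)[:2] for u,v in [(328,180),(432,170),(437,217),(334,226)]]);print(p.round(1),p.mean(0))
m=snap('wrist','w4.png')
go(577,39,115,0.115)
E
```

```text
t: 10.47
ee_pos: [573.7, 40.2, 114.1]
orientation: [-2.088, -2.345, 0.003]
ft_force: [-0.4, -0.2, -1.3]
width: 57.2
grasp_force: 30.0
[[595.5 102.6]
 [609.3 -13.5]
 [556.3 -20.1]
 [543.8  94.1]] [576.21549816  40.79166492]
xyz [-1.9  2.9 -0.6] rot [-0.002 -0.     0.002] rows>= 1.0 q [ 0.05  0.5   1.81  0.    0.84 -0.07]
```

View pics/w4.png

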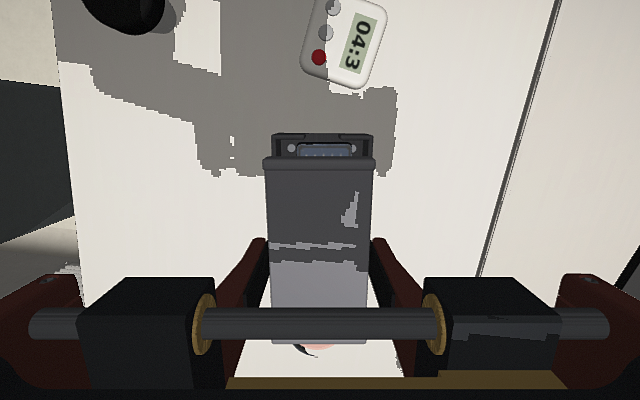

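The divider is held over the nest. Its far lip is at row ~158 (cols 264–375), the nest end wall at row 134 (272–373) and the case end at row ~143 (298–351).

```bash
python3 - <<'E'
from h import *
m=ctrl.camera_model('wrist')
u=np.array([-np.sin(.115),np.cos(.115)])
f=lambda a,b,r,z,h:((pt(m,a,r,z)+pt(m,b,r,z))/2)[:2]-h*u
print('div',f(264,375,158,123.5,56),pt(m,264,158,123.5),pt(m,375,158,123.5),'nest',f(272,373,134,36,67),'case',f(298,351,143.5,22,55),ctrl.get_obs()['ee_pos'])
E
```

```text
div [574.78827422  41.57379499] [540.4991155   93.93864434 123.5       ] [596.22580383 100.46916147 123.5       ] nest [577.38878048  39.0739075 ] case [578.78619713  43.03377493] [573.94257347  40.54474026 114.37782266]
```

```bash
python3 -m inch '[{"xyz":[-1.5,3.5,30],"rot":[0,0,0]},{"xyz":[-1.5,3.5,60],"rot":[0,0,0]},{"xyz":[-1.5,3.5,75],"rot":[0,0,0]},{"xyz":[-1.5,3.5,82],"rot":[0,0,0]},{"xyz":[-1.5,3.5,84],"rot":[0,0,0]},{"xyz":[-1.5,3.5,84],"rot":[0,0,0]},{"xyz":[-1.5,3.5,84],"rot":[0,0,0]}]'
python3 -m inch '[{"xyz":[0,0,1],"rot":[0,0,0]},{"xyz":[0,0,2],"rot":[0,0,0]},{"xyz":[0,0,2],"rot":[0,0,0]},{"xyz":[0,0,2],"rot":[0,0,0]}]'
```

```text
t: 11.1
ee_pos: [579.5, 38.6, 32.2]
orientation: [2.088, 2.346, 0.002]
ft_force: [0.3, -0.1, -0.8]
width: 57.2
grasp_force: 30.0
t: 11.43
ee_pos: [579.2, 37.9, 29.7]
orientation: [2.09, 2.345, 0.001]
ft_force: [-0.1, 0.8, -1.0]
width: 57.4
grasp_force: 30.0
```

```bash
python3 -m inch '[{"xyz":[0,-1,1],"rot":[0,0,0]},{"xyz":[0,-1,2],"rot":[0,0,0]},{"xyz":[0,-1,2],"rot":[0,0,0]},{"xyz":[0,-1,2],"rot":[0,0,0]}]'
```

```text
t: 11.77
ee_pos: [578.0, 37.8, 28.2]
orientation: [2.09, 2.345, 0.0]
ft_force: [-2.7, -0.2, 10.5]
width: 57.3
grasp_force: 30.0
```

Contact at the expected height; release.

```bash
python3 -m inch '[{"xyz":[0,0,-1],"rot":[0,0,0]},{"xyz":[0,0,-1],"rot":[0,0,0]},{"xyz":[0,0,-1],"rot":[0,0,0]},{"xyz":[0,0,-1],"rot":[0,0,0]},{"xyz":[0,0,-1],"rot":[0,0,0]},{"xyz":[0,0,-1],"rot":[0,0,0]},{"xyz":[0,0,-40],"rot":[0,0,0]},{"xyz":[0,0,-80],"rot":[0,0,0]},{"xyz":[0,0,-120],"rot":[0,0,0]},{"xyz":[0,0,-160],"rot":[0,0,0]},{"xyz":[0,0,-170],"rot":[0,0,0]},{"xyz":[0,0,-170],"rot":[0,0,0]}]' 0
python3 - <<'E'
from h import *
go(427.3,-128.8,200,-1.841+np.pi/2)
E
```

```text
t: 12.77
ee_pos: [580.2, 38.0, 201.0]
orientation: [2.087, 2.342, 0.008]
ft_force: [-0.1, -0.0, -0.7]
width: 87.9
grasp_force: 0.0
xyz [-148.1 -171.1   -0.2] rot [ 0.007 -0.001  0.385] rows>= 6.0 q [ 0.04  0.38  1.75  0.    1.   -0.07]
```

```bash
python3 -m inch '[{"xyz":[-148,-171,0],"rot":[0,0,0.385]},{"xyz":[-148,-171,0],"rot":[0,0,0.385]},{"xyz":[-148,-171,0],"rot":[0,0,0.385]},{"xyz":[-148,-171,0],"rot":[0,0,0.385]},{"xyz":[-148,-171,0],"rot":[0,0,0.385]},{"xyz":[-148,-171,0],"rot":[0,0,0.385]},{"xyz":[-148,-171,0],"rot":[0,0,0.385]},{"xyz":[-148,-171,0],"rot":[0,0,0.385]},{"xyz":[-148,-171,0],"rot":[0,0,0.385]}]'
python3 - <<'E'
from h import *
m=snap('wrist','w5.png');go(427.3,-128.8,200,-1.841+np.pi/2)
E
```

```text
t: 13.52
ee_pos: [425.3, -128.3, 196.4]
orientation: [-2.5, -1.901, 0.001]
ft_force: [-0.4, 0.7, -0.1]
width: 87.7
grasp_force: 0.0
xyz [-0.2  1.8 -3.4] rot [-0.001 -0.     0.001] rows>= 1.0 q [-0.32  0.2   2.04  0.    0.91 -0.05]
```

View pics/w5.png

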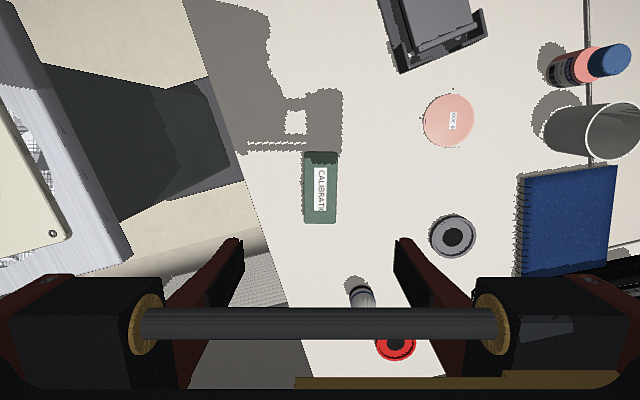

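The slide box's top face spans (303,164), (338,164), (336,224) and (302,222), with the small holder's ring centred near (452,236).

```bash
python3 - <<'E'
from h import *
m=ctrl.camera_model('wrist')
p=np.array([pt(m,*q,22) for q in [(304,163),(338,163.5),(336,224),(302,222.5)]]);print(p.round(1),p.mean(0))
l=p[0]+p[1]-p[2]-p[3];print(np.linalg.norm(l)/2,np.arctan2(l[1],l[0])-np.pi/2, pt(m,452,236,7))
go(p.mean(0)[0],p.mean(0)[1],5.5,np.arctan2(l[1],l[0])-np.pi/2)
E
```

```text
[[ 418.3  -95.    22. ]
 [ 454.8 -105.7   22. ]
 [ 434.7 -174.2   22. ]
 [ 396.5 -161.7   22. ]] [ 426.07586162 -134.15665904   22.        ]
70.75413380613126 -0.3006835778025252 [ 569.67405898 -233.24373602    7.        ]
xyz [ -5.7   2.2 191.1] rot [-0.001 -0.     0.031] rows>= 5.0 q [-0.32  0.2   2.04  0.    0.91 -0.05]
```

```bash
python3 -m inch '[{"xyz":[0,2,40],"rot":[0,0,0.01]},{"xyz":[0,2,80],"rot":[0,0,0.01]},{"xyz":[0,2,120],"rot":[0,0,0.01]},{"xyz":[0,2,150],"rot":[0,0,0.01]},{"xyz":[0,2,175],"rot":[0,0,0.01]},{"xyz":[0,2,190],"rot":[0,0,0.01]},{"xyz":[0,2,190],"rot":[0,0,0.01]},{"xyz":[0,2,190],"rot":[0,0,0.01]},{"xyz":[0,2,190],"rot":[0,0,0.01]}]'
python3 -m inch '[{"xyz":[0,0,0],"rot":[0,0,0]},{"xyz":[0,0,0],"rot":[0,0,0]},{"xyz":[0,0,0],"rot":[0,0,0]},{"xyz":[0,0,0],"rot":[0,0,0]},{"xyz":[0,0,0],"rot":[0,0,0]},{"xyz":[0,0,0],"rot":[0,0,0]},{"xyz":[0,0,0],"rot":[0,0,0]},{"xyz":[0,0,0],"rot":[0,0,0]},{"xyz":[0,0,0],"rot":[0,0,0]},{"xyz":[0,0,0],"rot":[0,0,0]}]' 255
python3 -m inch '[{"xyz":[0,0,-40],"rot":[0,0,0]},{"xyz":[0,0,-80],"rot":[0,0,0]},{"xyz":[0,0,-115],"rot":[0,0,0]},{"xyz":[0,0,-115],"rot":[0,0,0]},{"xyz":[0,0,-115],"rot":[0,0,0]},{"xyz":[0,0,-115],"rot":[0,0,0]}]'
python3 - <<'E'
from h import *
go(577,39,120,0.115)
E
```

```text
t: 14.32
ee_pos: [427.9, -128.9, 7.7]
orientation: [2.508, 1.891, 0.001]
ft_force: [-0.2, 0.1, 0.4]
width: 88.1
grasp_force: 0.0
t: 15.15
ee_pos: [426.9, -129.3, 7.3]
orientation: [-2.51, -1.89, 0.0]
ft_force: [-0.1, 0.5, 0.9]
width: 37.4
grasp_force: 30.0
t: 15.65
ee_pos: [426.5, -129.2, 121.8]
orientation: [-2.509, -1.89, 0.0]
ft_force: [0.1, -0.2, -0.4]
width: 37.9
grasp_force: 30.0
xyz [203.2  98.2   1.8] rot [-0.    -0.    -0.395] rows>= 6.0 q [-0.32  0.33  2.09 -0.    0.73 -0.04]
```

```bash
python3 -m inch '[{"xyz":[203,98,1],"rot":[0,0,-0.395]},{"xyz":[203,98,1],"rot":[0,0,-0.395]},{"xyz":[203,98,1],"rot":[0,0,-0.395]},{"xyz":[203,98,1],"rot":[0,0,-0.395]},{"xyz":[203,98,1],"rot":[0,0,-0.395]},{"xyz":[203,98,1],"rot":[0,0,-0.395]},{"xyz":[203,98,1],"rot":[0,0,-0.395]},{"xyz":[203,98,1],"rot":[0,0,-0.395]},{"xyz":[203,98,1],"rot":[0,0,-0.395]},{"xyz":[203,98,1],"rot":[0,0,-0.395]},{"xyz":[203,98,1],"rot":[0,0,-0.395]}]'
python3 - <<'E'
from h import *
m=snap('wrist','w6.png')
go(577,39,120,0.115)
E
```

```text
t: 16.57
ee_pos: [576.1, 37.6, 120.8]
orientation: [-2.091, -2.343, 0.002]
ft_force: [0.1, 1.2, -0.4]
width: 37.5
grasp_force: 30.0
xyz [1.3 0.7 1. ] rot [-0.001 -0.    -0.001] rows>= 1.0 q [ 0.04  0.49  1.8  -0.    0.85 -0.07]
```

View pics/w6.png

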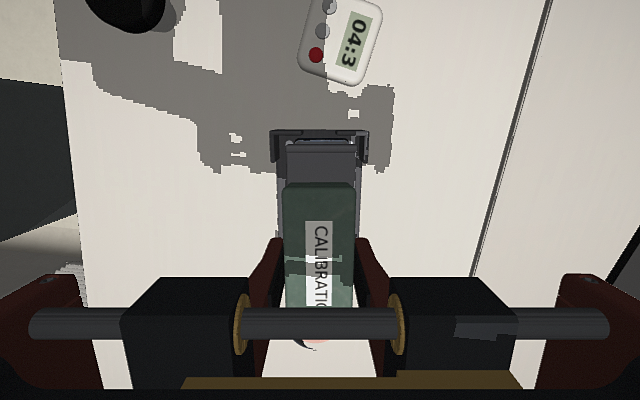

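The slide box is held over the divider. Its far top edge is at row ~184 (cols 284–355), and the divider's far lip is at rows ~142–151 (cols 286–357).

```bash
python3 - <<'E'
from h import *
m=ctrl.camera_model('wrist')
u=np.array([-np.sin(.115),np.cos(.115)])
f=lambda a,b,r,z,h:((pt(m,a,r,z)+pt(m,b,r,z))/2)[:2]-h*u
print('box',f(284,355,184,135.5,42),'div',f(286,357,142.5,37,56),f(286,357,151.5,37,50),pt(m,286,142,37)-pt(m,357,142,37),'nest',f(270,369,131,36,67),ctrl.get_obs()['ee_pos'])
E
```

```text
box [577.24716687  40.45671701] div [579.00456382  40.25953351] [579.13943086  39.14730569] [-56.47014536  -6.4297404    0.        ] nest [577.65824665  37.99340553] [576.41942439  37.67360445 121.03372272]
```

```bash
python3 -m inch '[{"xyz":[-0.5,1.5,30],"rot":[0,0,0]},{"xyz":[-0.5,1.5,60],"rot":[0,0,0]},{"xyz":[-0.5,1.5,74],"rot":[0,0,0]},{"xyz":[-0.5,1.5,79],"rot":[0,0,0]},{"xyz":[-0.5,1.5,79],"rot":[0,0,0]},{"xyz":[-0.5,1.5,79],"rot":[0,0,0]}]'
python3 -m inch '[{"xyz":[0,0,1],"rot":[0,0,0]},{"xyz":[0,0,2],"rot":[0,0,0]},{"xyz":[0,0,2],"rot":[0,0,0]},{"xyz":[0,0,2],"rot":[0,0,0]}]'
```

```text
t: 17.12
ee_pos: [579.2, 38.0, 42.9]
orientation: [2.09, 2.344, 0.001]
ft_force: [0.5, -0.6, -1.1]
width: 37.6
grasp_force: 30.0
t: 17.45
ee_pos: [579.2, 38.4, 40.9]
orientation: [2.09, 2.345, 0.001]
ft_force: [-0.2, 0.1, 0.5]
width: 37.7
grasp_force: 30.0
```

```bash
python3 -m inch '[{"xyz":[0,0,1],"rot":[0,0,0]},{"xyz":[0,0,1.5],"rot":[0,0,0]},{"xyz":[0,0,1.5],"rot":[0,0,0]},{"xyz":[0,0,1.5],"rot":[0,0,0]}]'
```

```text
t: 17.78
ee_pos: [579.2, 38.4, 39.8]
orientation: [2.09, 2.345, 0.001]
ft_force: [-1.5, -0.3, 8.9]
width: 38.1
grasp_force: 30.0
```

```bash
python3 -m inch '[{"xyz":[0,0,-0.5],"rot":[0,0,0]},{"xyz":[0,0,-0.5],"rot":[0,0,0]},{"xyz":[0,0,-0.5],"rot":[0,0,0]},{"xyz":[0,0,-0.5],"rot":[0,0,0]},{"xyz":[0,0,-0.5],"rot":[0,0,0]},{"xyz":[0,0,-0.5],"rot":[0,0,0]},{"xyz":[0,0,-40],"rot":[0,0,0]},{"xyz":[0,0,-80],"rot":[0,0,0]},{"xyz":[0,0,-120],"rot":[0,0,0]},{"xyz":[0,0,-160],"rot":[0,0,0]},{"xyz":[0,0,-180],"rot":[0,0,0]},{"xyz":[0,0,-180],"rot":[0,0,0]}]' 0
python3 - <<'E'
from h import *
go(440,-280,220,-0.3)
E
```

```text
t: 18.78
ee_pos: [581.9, 38.6, 224.3]
orientation: [2.086, 2.34, 0.01]
ft_force: [0.6, -0.1, 0.1]
width: 87.8
grasp_force: 0.0
xyz [-300.2 -177.5    2.8] rot [ 0.009 -0.001  0.415] rows>= 9.0 q [ 0.05  0.36  1.73  0.    1.05 -0.07]
```

```bash
python3 -m inch '[{"xyz":[-300,-177,3],"rot":[0,0,0.415]},{"xyz":[-300,-177,3],"rot":[0,0,0.415]},{"xyz":[-300,-177,3],"rot":[0,0,0.415]},{"xyz":[-300,-177,3],"rot":[0,0,0.415]},{"xyz":[-300,-177,3],"rot":[0,0,0.415]},{"xyz":[-300,-177,3],"rot":[0,0,0.415]},{"xyz":[-300,-177,3],"rot":[0,0,0.415]},{"xyz":[-300,-177,3],"rot":[0,0,0.415]},{"xyz":[-300,-177,3],"rot":[0,0,0.415]},{"xyz":[-300,-177,3],"rot":[0,0,0.415]},{"xyz":[-300,-177,3],"rot":[0,0,0.415]},{"xyz":[-300,-177,3],"rot":[0,0,0.415]}]'
python3 - <<'E'
from h import *
m=snap('wrist','w7.png');go(440,-280,220,-0.3)
E
```

```text
t: 19.78
ee_pos: [437.3, -279.1, 215.0]
orientation: [-2.527, -1.864, 0.0]
ft_force: [-0.4, 0.3, 0.9]
width: 87.7
grasp_force: 0.0
xyz [-0.4  2.7 -4.8] rot [-0.001 -0.001  0.001] rows>= 1.0 q [-0.59  0.28  1.87  0.    1.   -0.29]
```

View pics/w7.png

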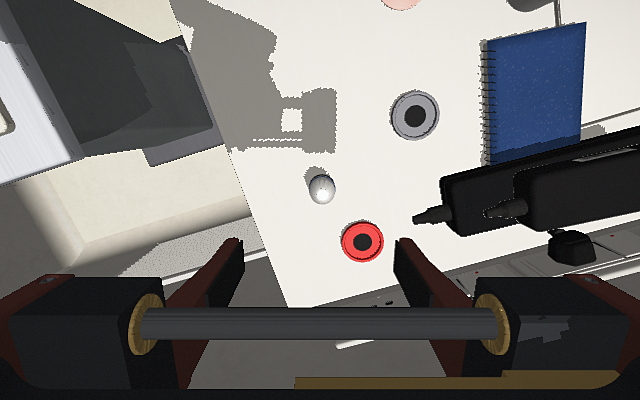

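The objective shows at (321,189), the small holder at (415,116) and the red decoy at (362,242). A black device's tip is at (415,218).

```bash
python3 - <<'E'
from h import *
m=ctrl.camera_model('wrist')
for n,u,v,z in [('obj',321,189,30),('obj53',322,189,53),('hs',415,116,7),('blk',415,218,20),('blk',440,200,60),('red',362,242,7)]: print(n,pt(m,u,v,z).round(1))
p=pt(m,321,189,32);go(p[0],p[1],12,-0.3)
E
```

```text
obj [ 440.1 -281.7   30. ]
obj53 [ 442.5 -277.1   53. ]
hs [ 570.  -235.2    7. ]
blk [ 540.6 -353.6   20. ]
blk [ 561.9 -325.    60. ]
red [ 469.5 -371.     7. ]
xyz [ -1.6   3.4 203.2] rot [-0.001 -0.001  0.001] rows>= 5.0 q [-0.59  0.28  1.87  0.    1.   -0.29]
```

```bash
python3 -m inch '[{"xyz":[-1.6,3.4,40],"rot":[0,0,-0.12]},{"xyz":[-1.6,3.4,60],"rot":[0,0,-0.24]},{"xyz":[-1.6,3.4,80],"rot":[0,0,-0.36]},{"xyz":[-1.6,3.4,90],"rot":[0,0,-0.5]},{"xyz":[-1.6,3.4,100],"rot":[0,0,-0.5]},{"xyz":[-1.6,3.4,100],"rot":[0,0,-0.5]},{"xyz":[-1.6,3.4,130],"rot":[0,0,-0.5]},{"xyz":[-1.6,3.4,165],"rot":[0,0,-0.5]},{"xyz":[-1.6,3.4,190],"rot":[0,0,-0.5]},{"xyz":[-1.6,3.4,198],"rot":[0,0,-0.5]},{"xyz":[-1.6,3.4,198],"rot":[0,0,-0.5]},{"xyz":[-1.6,3.4,198],"rot":[0,0,-0.5]}]'
python3 -m inch '[{"xyz":[0,0,0],"rot":[0,0,0]},{"xyz":[0,0,0],"rot":[0,0,0]},{"xyz":[0,0,0],"rot":[0,0,0]},{"xyz":[0,0,0],"rot":[0,0,0]},{"xyz":[0,0,0],"rot":[0,0,0]},{"xyz":[0,0,0],"rot":[0,0,0]},{"xyz":[0,0,0],"rot":[0,0,0]},{"xyz":[0,0,0],"rot":[0,0,0]},{"xyz":[0,0,0],"rot":[0,0,0]},{"xyz":[0,0,0],"rot":[0,0,0]},{"xyz":[0,0,0],"rot":[0,0,0]}]' 255
```

```text
t: 20.83
ee_pos: [440.9, -282.5, 18.5]
orientation: [1.989, 2.431, 0.0]
ft_force: [0.8, -0.3, 0.4]
width: 87.8
grasp_force: 0.0
t: 21.75
ee_pos: [440.2, -282.5, 17.7]
orientation: [-1.988, -2.432, 0.0]
ft_force: [0.5, 0.3, 0.2]
width: 29.5
grasp_force: 30.0
```

```bash
python3 -m inch '[{"xyz":[0,0,-40],"rot":[0,0,0]},{"xyz":[0,0,-80],"rot":[0,0,0]},{"xyz":[0,0,-90],"rot":[0,0,0]},{"xyz":[0,0,-90],"rot":[0,0,0]},{"xyz":[0,0,-90],"rot":[0,0,0]}]'
python3 - <<'E'
from h import *
go(569.5,-234.5,107,0.2)
E
```

```text
t: 22.17
ee_pos: [440.2, -282.5, 107.8]
orientation: [1.988, 2.431, 0.0]
ft_force: [-0.4, -0.1, -0.3]
width: 29.5
grasp_force: 29.9
xyz [ 21.3 136.3   0.8] rot [ 0.001  0.001 -0.   ] rows>= 4.0 q [-0.59  0.44  1.93 -0.    0.76 -0.79]
```

```bash
python3 -m inch '[{"xyz":[21,136,0],"rot":[0,0,0]},{"xyz":[21,136,0],"rot":[0,0,0]},{"xyz":[21,136,0],"rot":[0,0,0]},{"xyz":[21,136,0],"rot":[0,0,0]},{"xyz":[21,136,0],"rot":[0,0,0]},{"xyz":[21,136,0],"rot":[0,0,0]},{"xyz":[21,136,0],"rot":[0,0,0]}]'
python3 - <<'E'
from h import *
m=snap('wrist','w8.png');go(569.5,-234.5,22,0.2)
E
```

```text
t: 22.75
ee_pos: [567.0, -234.6, 105.9]
orientation: [-1.986, -2.429, 0.002]
ft_force: [-0.5, -0.8, -1.9]
width: 29.7
grasp_force: 29.9
xyz [-0.2  2.7 84.4] rot [-0.003 -0.002 -0.001] rows>= 3.0 q [-0.41  0.56  1.72 -0.    0.86 -0.61]
```

View pics/w8.png

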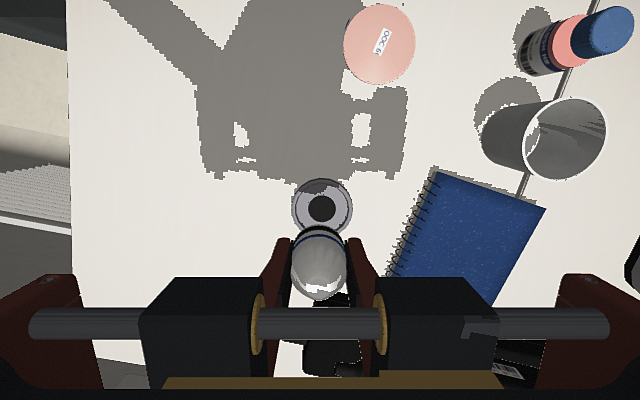

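The objective is held upright at cols 291–347, and the holder's centre is near (322,207), in line with it. Descending.

```bash
python3 - <<'E'
from h import *
m=ctrl.camera_model('wrist');print(pt(m,322,207,7))
E
python3 -m inch '[{"xyz":[0,2,30],"rot":[0,0,0]},{"xyz":[0,2,60],"rot":[0,0,0]},{"xyz":[0,2,76],"rot":[0,0,0]},{"xyz":[0,2,80],"rot":[0,0,0]},{"xyz":[0,2,81],"rot":[0,0,0]},{"xyz":[0,2,81],"rot":[0,0,0]},{"xyz":[0,2,81],"rot":[0,0,0]}]'
python3 -m inch '[{"xyz":[0,0,1],"rot":[0,0,0]},{"xyz":[0,0,2],"rot":[0,0,0]},{"xyz":[0,0,2],"rot":[0,0,0]},{"xyz":[0,0,2],"rot":[0,0,0]}]'
```

```text
[ 570.11942992 -234.05387591    7.        ]
t: 23.38
ee_pos: [571.8, -235.2, 28.1]
orientation: [1.988, 2.43, 0.001]
ft_force: [0.3, -0.3, -1.2]
width: 29.7
grasp_force: 29.9
t: 23.72
ee_pos: [571.4, -234.5, 25.1]
orientation: [1.988, 2.432, 0.0]
ft_force: [0.1, 0.0, -0.3]
width: 29.4
grasp_force: 29.9
```

```bash
python3 -m inch '[{"xyz":[0,-1,1],"rot":[0,0,0]},{"xyz":[0,-1,2],"rot":[0,0,0]},{"xyz":[0,-1,2.5],"rot":[0,0,0]},{"xyz":[0,-1,2.5],"rot":[0,0,0]},{"xyz":[0,-1,2.5],"rot":[0,0,0]}]'
```

```text
t: 24.13
ee_pos: [570.2, -234.7, 22.7]
orientation: [-1.988, -2.432, 0.0]
ft_force: [-0.9, 0.3, 5.7]
width: 29.5
grasp_force: 30.0
```

```bash
python3 -m inch '[{"xyz":[0,0,0],"rot":[0,0,0]},{"xyz":[0,0,0],"rot":[0,0,0]},{"xyz":[0,0,0],"rot":[0,0,0]},{"xyz":[0,0,0],"rot":[0,0,0]},{"xyz":[0,0,0],"rot":[0,0,0]},{"xyz":[0,0,0],"rot":[0,0,0]},{"xyz":[0,0,-40],"rot":[0,0,0]},{"xyz":[0,0,-80],"rot":[0,0,0]},{"xyz":[0,0,-120],"rot":[0,0,0]},{"xyz":[0,0,-160],"rot":[0,0,0]},{"xyz":[0,0,-195],"rot":[0,0,0]},{"xyz":[0,0,-195],"rot":[0,0,0]}]' 0
python3 - <<'E'
from h import *
go(430.3,177.4,215,0.2)
E
```

```text
t: 25.13
ee_pos: [574.1, -236.3, 225.3]
orientation: [1.981, 2.423, 0.005]
ft_force: [1.4, -0.6, 0.1]
width: 87.9
grasp_force: 0.0
xyz [434.1 -58.8   6.6] rot [0.01  0.007 0.   ] rows>= 11.0 q [-0.41  0.41  1.65  0.    1.07 -0.61]
```

```bash
python3 -m inch '[{"xyz":[434,-58,7],"rot":[0,0,0]},{"xyz":[434,-58,7],"rot":[0,0,0]},{"xyz":[434,-58,7],"rot":[0,0,0]},{"xyz":[434,-58,7],"rot":[0,0,0]},{"xyz":[434,-58,7],"rot":[0,0,0]},{"xyz":[434,-58,7],"rot":[0,0,0]},{"xyz":[434,-58,7],"rot":[0,0,0]},{"xyz":[434,-58,7],"rot":[0,0,0]},{"xyz":[434,-58,7],"rot":[0,0,0]},{"xyz":[434,-58,7],"rot":[0,0,0]},{"xyz":[434,-58,7],"rot":[0,0,0]},{"xyz":[434,-58,7],"rot":[0,0,0]}]'
python3 -m inch '[{"xyz":[0,0,0],"rot":[0,0,0]},{"xyz":[0,0,0],"rot":[0,0,0]},{"xyz":[0,0,0],"rot":[0,0,0]}]'
python3 - <<'E'
from h import *
m=snap('wrist','w9.png');go(430.3,177.4,33,0.2)
im=cv2.imread('pics/w9.png');k=cv2.inRange(im,(0,0,0),(45,45,45));n,l,s,c=cv2.connectedComponentsWithStats(k)
for i in range(1,n):
    if s[i][4]>400: print(s[i],c[i],pt(m,*c[i],62).round(1))
E
```

```text
t: 26.13
ee_pos: [425.6, 182.2, 209.9]
orientation: [-1.983, -2.436, -0.0]
ft_force: [-0.0, -0.5, 0.0]
width: 87.8
grasp_force: 0.0
t: 26.38
ee_pos: [427.5, 178.2, 210.1]
orientation: [1.99, 2.431, -0.001]
ft_force: [0.9, 0.1, 0.0]
width: 88.0
grasp_force: 0.0
xyz [ -1.2   2.6 177.1] rot [-0.     0.    -0.002] rows>= 5.0 q [ 0.37  0.2   1.99 -0.    0.95  0.17]
[449  86  31  32 780] [463.86794872 101.27564103] [547.9 297.4  62. ]
[ 301  170   43   45 1505] [321.99069767 191.93687708] [430.8 181.6  62. ]
[    0   237   640   163 45951] [304.1391047  337.02604949] [445.8  -0.9  62. ]
```

View pics/w9.png

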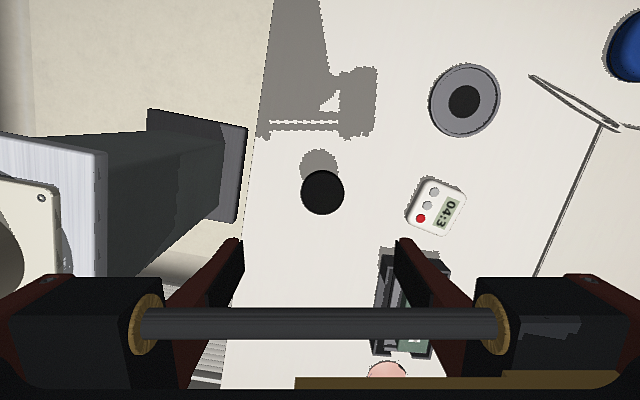

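The can's cap is a clean disc at (322,192), and the large holder's centre is near (464,100).

```bash
python3 -m inch '[{"xyz":[0,3,40],"rot":[0,0,0]},{"xyz":[0,3,80],"rot":[0,0,0]},{"xyz":[0,3,115],"rot":[0,0,0]},{"xyz":[0,3,145],"rot":[0,0,0]},{"xyz":[0,3,165],"rot":[0,0,0]},{"xyz":[0,3,177],"rot":[0,0,0]},{"xyz":[0,3,177],"rot":[0,0,0]},{"xyz":[0,3,177],"rot":[0,0,0]},{"xyz":[0,3,177],"rot":[0,0,0]},{"xyz":[0,3,177],"rot":[0,0,0]}]'
python3 -m inch '[{"xyz":[0,0,0],"rot":[0,0,0]},{"xyz":[0,0,0],"rot":[0,0,0]},{"xyz":[0,0,0],"rot":[0,0,0]},{"xyz":[0,0,0],"rot":[0,0,0]},{"xyz":[0,0,0],"rot":[0,0,0]},{"xyz":[0,0,0],"rot":[0,0,0]},{"xyz":[0,0,0],"rot":[0,0,0]},{"xyz":[0,0,0],"rot":[0,0,0]},{"xyz":[0,0,0],"rot":[0,0,0]},{"xyz":[0,0,0],"rot":[0,0,0]},{"xyz":[0,0,0],"rot":[0,0,0]}]' 255
python3 -m inch '[{"xyz":[0,0,-40],"rot":[0,0,0]},{"xyz":[0,0,-80],"rot":[0,0,0]},{"xyz":[0,0,-90],"rot":[0,0,0]},{"xyz":[0,0,-90],"rot":[0,0,0]},{"xyz":[0,0,-90],"rot":[0,0,0]}]'
python3 - <<'E'
from h import *
go(571.5,306,123,0.2)
E
```

```text
t: 27.27
ee_pos: [431.1, 179.7, 34.3]
orientation: [1.989, 2.431, 0.003]
ft_force: [-1.0, 0.8, -0.5]
width: 87.6
grasp_force: 0.0
t: 28.18
ee_pos: [430.2, 179.8, 33.3]
orientation: [1.989, 2.432, 0.0]
ft_force: [-0.1, -0.0, 1.4]
width: 46.1
grasp_force: 30.0
t: 28.6
ee_pos: [430.1, 179.7, 123.2]
orientation: [1.988, 2.432, 0.001]
ft_force: [-0.5, 0.4, -1.0]
width: 46.7
grasp_force: 30.0
xyz [ 95.7 163.7   0.4] rot [ 0.001 -0.    -0.   ] rows>= 5.0 q [ 0.37  0.35  2.04 -0.    0.75  0.17]
```

```bash
python3 -m inch '[{"xyz":[96,164,0],"rot":[0,0,0]},{"xyz":[96,164,0],"rot":[0,0,0]},{"xyz":[96,164,0],"rot":[0,0,0]},{"xyz":[96,164,0],"rot":[0,0,0]},{"xyz":[96,164,0],"rot":[0,0,0]},{"xyz":[96,164,0],"rot":[0,0,0]},{"xyz":[96,164,0],"rot":[0,0,0]},{"xyz":[96,164,0],"rot":[0,0,0]},{"xyz":[96,164,0],"rot":[0,0,0]}]'
python3 -m inch '[{"xyz":[0,0,30],"rot":[0,0,0]},{"xyz":[0,0,60],"rot":[0,0,0]},{"xyz":[0,0,76],"rot":[0,0,0]},{"xyz":[0,0,82],"rot":[0,0,0]},{"xyz":[0,0,82],"rot":[0,0,0]},{"xyz":[0,0,82],"rot":[0,0,0]},{"xyz":[0,0,82],"rot":[0,0,0]},{"xyz":[0,0,82],"rot":[0,0,0]}]'
```

```text
t: 29.35
ee_pos: [570.0, 305.1, 121.7]
orientation: [-1.988, -2.431, 0.005]
ft_force: [-0.0, 0.3, -0.9]
width: 46.2
grasp_force: 30.0
t: 30.02
ee_pos: [572.6, 306.7, 42.8]
orientation: [1.988, 2.431, 0.003]
ft_force: [0.7, -0.1, -0.7]
width: 46.5
grasp_force: 30.0
```

Target height is about 38.3; creep down.

```bash
python3 -m inch '[{"xyz":[0,0,1],"rot":[0,0,0]},{"xyz":[0,0,2],"rot":[0,0,0]},{"xyz":[0,0,3],"rot":[0,0,0]},{"xyz":[0,0,3.5],"rot":[0,0,0]},{"xyz":[0,0,3.5],"rot":[0,0,0]},{"xyz":[0,0,3.5],"rot":[0,0,0]}]'
```

```text
t: 30.52
ee_pos: [571.8, 306.5, 38.0]
orientation: [-1.989, -2.432, -0.0]
ft_force: [-0.3, 0.2, 1.9]
width: 46.4
grasp_force: 30.0
```

Down. Release, rise and back off toward the robot so the top camera can see.

```bash
python3 -m inch '[{"xyz":[0,0,0],"rot":[0,0,0]},{"xyz":[0,0,0],"rot":[0,0,0]},{"xyz":[0,0,0],"rot":[0,0,0]},{"xyz":[0,0,0],"rot":[0,0,0]},{"xyz":[0,0,0],"rot":[0,0,0]},{"xyz":[0,0,0],"rot":[0,0,0]},{"xyz":[0,0,-40],"rot":[0,0,0]},{"xyz":[0,0,-80],"rot":[0,0,0]},{"xyz":[0,0,-120],"rot":[0,0,0]},{"xyz":[0,0,-160],"rot":[0,0,0]},{"xyz":[0,0,-180],"rot":[0,0,0]},{"xyz":[0,0,-180],"rot":[0,0,0]}]' 0
python3 -m inch '[{"xyz":[0,-150,0],"rot":[0,0,0]},{"xyz":[0,-150,0],"rot":[0,0,0]},{"xyz":[0,-150,0],"rot":[0,0,0]},{"xyz":[0,-150,0],"rot":[0,0,0]},{"xyz":[0,-150,0],"rot":[0,0,0]},{"xyz":[0,-150,0],"rot":[0,0,0]},{"xyz":[0,-150,0],"rot":[0,0,0]},{"xyz":[0,-150,0],"rot":[0,0,0]}]'
python3 - <<'E'
from h import *
snap('top','t9.png',(130,100,470,280),2.3)
E
```

```text
t: 31.52
ee_pos: [574.6, 307.9, 224.0]
orientation: [1.986, 2.429, 0.014]
ft_force: [0.7, -0.3, -0.2]
width: 87.7
grasp_force: 0.0
t: 32.18
ee_pos: [426.0, 277.0, 217.6]
orientation: [1.989, 2.432, 0.001]
ft_force: [0.2, -0.3, 0.4]
width: 88.1
grasp_force: 0.0
```

View pics/t9.png

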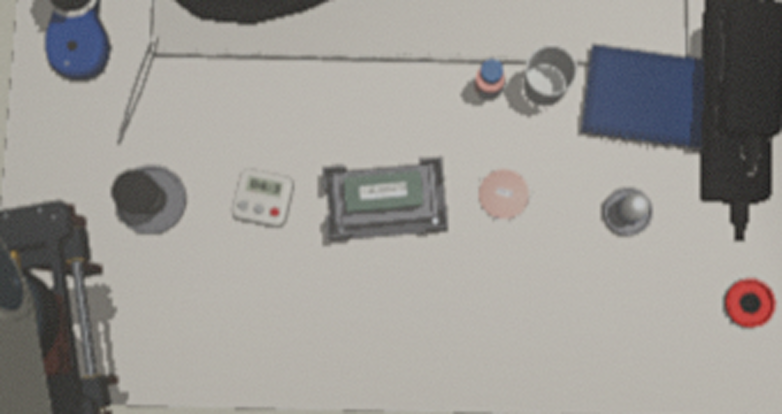

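The box sits on the divider in the nest, the objective top is at (632,207) and the can cap at (139,191). The timer and dish have not moved. A numeric check before handing in.

```bash
python3 - <<'E'
from h import *
m=ctrl.camera_model('top');f=lambda u,v,z:pt(m,130+(u+.5)/2.3-.5,100+(v+.5)/2.3-.5,z).round(1)
print('can',f(139,191.5,67),'obj',f(631,207,54),'box',f(383.5,190,54))
E
```

```text
can [570.6 298.   67. ] obj [ 567.  -228.8   54. ] box [580.   38.4  54. ]
```

```bash
python3 -c "
from workcell import ctrl
print(ctrl.close_job())"
```

```text
the job is handed in; nothing more can be done
None
```

The job is handed in at about 32 s of the 125 s: case, divider and slide box are stacked in the nest, the objective and can stand in their holders, everything is released, and the final camera check put each part within tolerance (largest offset the can, about 6–9 mm of 16); the judge's verdict was not shown.

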